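Press the mounted whetstone home on its studded stand

TASK

Mount the socketed sharpening stone on the stand: set it, abrasive side up, over the stand's four studs and press it down until both ends are fully home on the deck all along, then let go. The spring catches need a firm push, but do not ram the sprung deck down on to its stop and do not drop the stone; leave the other things on the bench where they are.

Things in the scene. Friction and masses are not known exactly. Their poses are not given: they have to be found in the camera images.
- stone: the socketed sharpening stone, loose, about 0.5 kg: a straight-sided block 160 x 54 x 42 mm (x, y, z), lower 22 mm wood, upper 20 mm terracotta-coloured abrasive; it lies flat, sockets down. Shorter and thicker than the other stone on the bench. Four square sockets in the underside: 15.2 mm wide, 17.5 mm deep, at x +-50, y +-13 mm. Origin: centre of the underside; x along its length, z up
- stone_under_a (a point): point on the underside of the stone at its +x end (x = +78 mm, y = 0)
- stone_under_b (a point): point on the underside of the stone at its -x end (x = -78 mm, y = 0)
- deck: the stand's aluminium deck, 140 x 46 mm, top 62 mm above the bench, with four upright steel studs, 14 mm across and 16 mm high (top 4 mm tapered to 9 mm), at x +-50, y +-13 mm. Origin: centre of the deck's top face; x along its length, z up. The stone fits either way round; when home its underside lies on this face. The deck rides on springs: see stand
- stand: the fixed wooden foot under the deck, same yaw, 170 x 62 x 16 mm; origin: centre of its underside, on the bench. The deck above it stays level but sinks under a push, about 1 mm per 1.3 N beyond the first 4 N, to a stop 24 mm down (about 35 N, the stone's own weight included), which must not be reached: how far a push must travel is felt, not measured
- catches (a point): the middle of the deck's -x edge, on its top face. A spring catch bulges from each stud's outer side; a stone laid on the studs stops on the catches about 7 to 8 mm above the deck and must be pushed the rest of the way with roughly 6 to 20 N in all (friction varies). The catches at this -x end are stiffer than those at +x, so one end may go home before the other
- flat_stone: bystander: a longer, thinner bench stone without sockets, 200 x 62 x 26 mm, loose; origin at the centre of its underside, x along its length
- dresser: bystander: a small dressing stone, 45 x 28 x 22 mm, loose; origin at the centre of its underside
- wedge: bystander: a small wooden slip, 70 x 30 x 14 mm, loose; origin at the centre of its underside
- knife: bystander: a kitchen knife lying flat, 315 mm long, beyond the stones; origin near the handle's end of the blade, on the bench
- basin: bystander: an empty steel bowl, 150 mm across, 70 mm high; origin at the centre of its underside
- oil: bystander: an amber bottle, 52 mm across, 130 mm high; origin at the centre of its underside
- brush: bystander: a brush lying flat, 200 mm long; origin at its middle, on the bench
Things that resemble listed ones, but are neither listed nor needed, are in the scene too. What is shaped like the stone but blue or green is not meant.

How it is judged:
By the outcome, as a careful person would: the job done as asked, in the order asked, and still so for the second after the job is handed in, with the robot touching nothing.
It also fails if it takes over 54 s, if anything falls off the work surface, if the arm or the gripper's body presses on something with over 40 N, if the wrist force passes 120 N, or if a joint passes its speed limit or range.

ROBOT

A 6-joint arm with a two-finger parallel gripper is mounted at the origin on the work surface. World frame = base frame: x ahead of the robot, y to its left, z up, the work surface at z = 0. Lengths are in mm, angles in degrees, forces in N, time in s.
With the tool pointing down it reaches from about 350 to 850 mm from the base axis. Payload 8.1 kg.
Tool frame: the origin (TCP) lies midway between the tips of the shut fingers; the grasp point (between the pads) lies 19 mm behind it (hold_point_z is the distance from the TCP to the grasp point, in mm); z points along the fingers, y is the direction in which the jaws open and shut (so a half turn about z gives the same grasp; the last joint's range is limited). The gripper opens to 85 mm and grips with 20 to 120 N. Pads are 22 mm wide; open, the fingers measure 114 mm over their backs; the gripper's body (76 mm by 85 mm) begins 54 mm behind the grasp point. The pads swing forward as they close: fully open they stand 13 mm farther back than shut.
Start: joints at [58.304, 7.471, 85.268, -0, 87.261, -4.893], TCP at [270.535, 535.552, 231.292] pointing down, gripper open.
Joint ranges: [-169.43, 169.43], [-51.17, 129.36], [1.28, 143.12], [-76.62, 256.62], [0, 156.53], [-152.29, 152.29]. Speed limits (degrees/s): [136.94, 136.94, 159.86, 180, 180, 180].

INTERFACE

Orientations are given as [roll, pitch, yaw] about the fixed x, y, z axes, in that order (R = Rz(yaw) Ry(pitch) Rx(roll)).
In Python, from bench import sense, snapshot, camera_params, hand_in, hold_point_z gives the robot as it stands.
- The arm moves only by the tool servo_tool, never from a script. Its argument "motion" is a list of rows, each a list of 7 numbers: the finger opening in mm, from 0 to 85.4, then the shift along the tool's x, y, z in mm, then the turn, a rotation vector about the tool's x, y, z in rad. A call has 1 to 10 rows; each row shifts and turns the pose as measured when the row begins, along the tool's axes as they then stand; what a row does not reach is not made up. A row lasts 1/10 s, in which the tool goes at most 50 mm and 8.59 degrees, less where a joint would pass 70% of its speed; a pose out of reach is approached as far as the arm can. A call with a gripper value outside its range is refused whole. The fingers move at their own pace and stop on an object; "force" is the grip in N (left out, the last holds). Time passes only in rows, so rows that do not move let the fingers close. It gives the time, the measured TCP pose, the force and the opening at its end, in the units of the state.
- sense(): the state, without advancing time (a new reading comes with each control period).
- snapshot(name): name is "side" or "top" or "wrist"; returns the picture (480x640x3 uint8, blue, green, red); there is no depth.
- camera_params(name): a dict with "fx", "fy", "cx", "cy" (pixels), "R" (3x3) and "t" (3): a world point X has camera coordinates R X + t; the wrist camera has in their place "tool_from_camera" (4x4, takes a point from camera to tool coordinates, whose origin is the TCP and whose axes are the flange's). Camera axes: x right, y down, z forward; pixel columns grow to the right and rows downward; lengths in mm; the calibration is good to about 2 mm. A picture is of the moment at which its call begins: read the wrist's pose just before it. camera_params takes no time and is no camera call.
- hand_in(): hands the job in, once; it reports no verdict.
The state is a dict: "time": time; "joint_pos": joint angles; "qd": joint speeds; "joint_efforts": joint torques, N m; "tool_pos": TCP position; "tcp_rot": TCP orientation; "ft_force": force on the tool from outside, world axes, zero at the start; "wrist_torque": the same for the moment, N m; "finger_gap": finger opening in mm.
Only numpy, scipy, OpenCV 4.12 (cv2) and the standard library are available. Lean on these libraries where they do the work, as an engineer would, in place of code of your own. Each camera call takes 0.05 s, during which the arm holds its last target. There are 200 camera calls.

## Working session

There is one attempt and no reset: what is moved stays moved. The work goes in short steps, Python scripts to look and compute and a tool call to move; the robot and the scene stay as the last step left them, time stands still between calls to the robot, and variables do not carry over. Pictures are saved under pics/ and viewed, about 8 in all and at most 12, crops included, and the job is handed in when it is done.

Besides the shell and the picture viewer there is one more tool, called as name(argument=value, ...) on one line, values as JSON. servo_tool: Moves the arm, as the interface text tells. Its arguments: {"type":"object","properties":{"motion":{"type":"array"},"force":{"type":"number"}},"required":["motion"]}

```bash
mkdir -p pics; python3 - <<'E'
from bench import *
import cv2,numpy as np
s=sense();print(s)
print(hold_point_z if not callable(hold_point_z) else hold_point_z())
for n in("top","side","wrist"):
    im=snapshot(n);cv2.imwrite(f"pics/{n}0.png",im);print(n,camera_params(n))
E
```

```text
{'time': 0.0, 'joint_pos': array([ 5.83043702e+01,  7.51666098e+00,  8.53278468e+01, -1.84506557e-03,
        8.72618977e+01, -4.89108146e+00]), 'qd': array([ 0.06650409, -0.09101059, -0.05400242,  0.06073427,  0.05960775,
       -0.05834288]), 'joint_efforts': array([-6.51363480e-04, -5.69388306e+01, -5.00546980e+01, -3.85488011e-04,
        1.45960724e-02,  2.76346208e-05]), 'tool_pos': array([270.25470805, 535.08030212, 230.24197479]), 'tcp_rot': array([-1.79893825e+02, -7.23623802e-03,  1.53195535e+02]), 'ft_force': array([ 0.17113912,  0.74163842, -0.60289817]), 'wrist_torque': array([-0.0536494 ,  0.02136877,  0.01690305]), 'finger_gap': 85.16225219834843}
18.700000000000003
top {'fx': 493.084226737756, 'fy': 493.084226737756, 'cx': 327.5075451065196, 'cy': 244.21335306822348, 'R': array([[ 0.02476594, -0.99956984, -0.01570939],
       [-0.99166812, -0.02257695, -0.12682518],
       [ 0.12641596,  0.01871945, -0.99180068]]), 't': array([ -2.44929005, 560.76070201, 942.29104101])}
side {'fx': 467.5414328549575, 'fy': 467.5414328549575, 'cx': 314.67081464402423, 'cy': 240.23174879579298, 'R': array([[ 0.84284553, -0.53802675, -0.01177385],
       [-0.41870717, -0.6418674 , -0.64240995],
       [ 0.33807649,  0.54638215, -0.76627073]]), 't': array([-453.08321742,  265.22074198,  733.46315121])}
wrist {'fx': 382.8625298910402, 'fy': 382.8625298910402, 'cx': 315.5030217913089, 'cy': 237.51839197538982, 'tool_from_camera': array([[ 3.34510253e-04, -9.55279253e-01, -2.95704984e-01,
         7.69370878e+01],
       [ 9.99999365e-01,  1.28852795e-06,  1.12706635e-03,
        -2.45470217e-01],
       [-1.07628207e-03, -2.95705174e-01,  9.55278646e-01,
        -1.42648457e+02],
       [ 0.00000000e+00,  0.00000000e+00,  0.00000000e+00,
         1.00000000e+00]])}
```

View pics/top0.png

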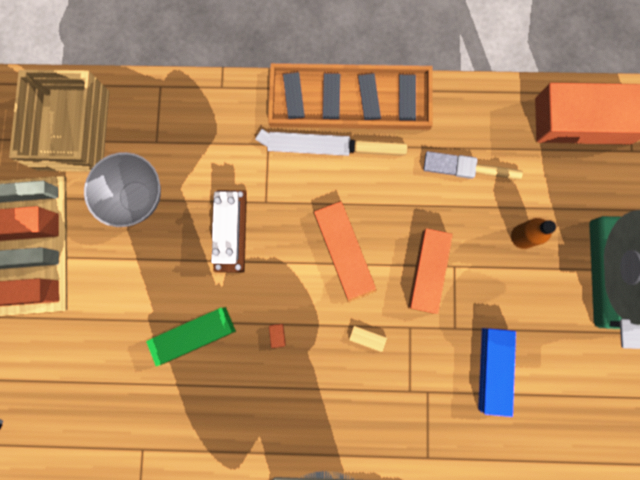

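View pics/side0.png

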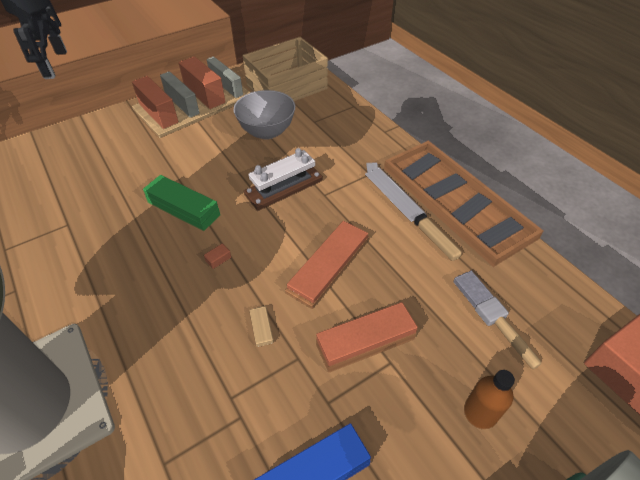

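Top view: the short stone is at about (430,270), the flat stone at (345,250) and the stand's deck at (228,228). Next I'll measure them.

```bash
cat > h.py <<'E'
import cv2,numpy as np
from bench import *
from scipy.spatial.transform import Rotation as Rn
def cam(n,s=None):
    p=camera_params(n)
    if n!="wrist":
        R,t=p["R"],p["t"]; return p,-R.T@t,R.T
    T=p["tool_from_camera"]; Rt=Rn.from_euler("xyz",s["tcp_rot"],degrees=True).as_matrix()
    return p,Rt@T[:3,3]+s["tool_pos"],Rt@T[:3,:3]
def ray(n,px,z,s=None):
    p,c,Rw=cam(n,s); px=np.atleast_2d(px).astype(float)
    d=np.c_[(px[:,0]-p["cx"])/p["fx"],(px[:,1]-p["cy"])/p["fy"],np.ones(len(px))]@Rw.T
    return c+d*((z-c[2])/d[:,2])[:,None]
def proj(n,X,s=None):
    p,c,Rw=cam(n,s); q=(np.atleast_2d(X)-c)@Rw
    return np.c_[p["fx"]*q[:,0]/q[:,2]+p["cx"],p["fy"]*q[:,1]/q[:,2]+p["cy"]]
def rect(n,mask,z,s=None,box=None):
    m=mask.astype(np.uint8)
    if box: k=np.zeros_like(m);x0,y0,x1,y1=box;k[y0:y1,x0:x1]=1;m=m*k
    m=cv2.morphologyEx(m,cv2.MORPH_OPEN,np.ones((3,3),np.uint8))
    c=max(cv2.findContours(m,0,2)[0],key=cv2.contourArea)
    w=ray(n,c[:,0,:],z,s)[:,:2].astype(np.float32)
    r=cv2.minAreaRect(w); b=cv2.boxPoints(r)
    e=[b[1]-b[0],b[2]-b[1]]; l=max(e,key=np.linalg.norm)
    return np.mean(b,0),sorted(map(np.linalg.norm,e)),np.degrees(np.arctan2(l[1],l[0]))%180
E
python3 - <<'E'
from h import *
for n,bs,bd in(("top",(400,220,460,320),(205,185,250,275)),("side",(310,300,425,375),(240,140,330,210))):
    im=cv2.imread(f"pics/{n}0.png");H=cv2.cvtColor(im,cv2.COLOR_BGR2HSV)
    red=((H[...,0]<9)|(H[...,0]>175))&(H[...,1]>120)
    x0,y0,x1,y1=bs; v=H[y0:y1,x0:x1,2][red[y0:y1,x0:x1]];print(n,"V pct",np.percentile(v,[5,20,50,80,95]))
    for th in(60,190):print("stone",th,rect(n,red&(H[...,2]>th),42,box=bs))
    white=(H[...,1]<50)&(H[...,2]>170)
    print("deck",rect(n,white,62,box=bd))
    cv2.imwrite(f"pics/crop_{n}.png",cv2.resize(np.vstack([im[bd[1]:bd[3],bd[0]:bd[2]]]),None,fx=5,fy=5))
E
```

```text
top V pct [ 90.4 110.  162.  209.4 237.3]Traceback (most recent call last):
  File "<stdin>", line 6, in <module>
  File "h.py", line 21, in rect
    c=max(cv2.findContours(m,0,2)[0],key=cv2.contourArea)
ValueError: max() iterable argument is empty
```

```bash
python3 - <<'E'
from h import *
for n,bs,bd,pt in(("top",(400,220,460,320),(205,185,250,275),(430,270)),("side",(310,300,425,375),(240,140,330,210),(370,325))):
    im=cv2.imread(f"pics/{n}0.png");H=cv2.cvtColor(im,cv2.COLOR_BGR2HSV)
    print(n,"stone hsv",H[pt[1],pt[0]])
    c=H[pt[1],pt[0]].astype(int)
    m=(abs(H[...,0].astype(int)-c[0])<4)&(H[...,1]>c[1]-35)&(H[...,2]>c[2]-25)
    print("stone",rect(n,m,42,box=bs))
    white=(H[...,1]<50)&(H[...,2]>170)
    print("deck",rect(n,white,62,box=bd))
E
```

```text
top stone hsv [ 10 166 244]
stone (array([ 512.88666, -194.12291], dtype=float32), [np.float32(53.219604), np.float32(160.79369)], np.float32(169.38632))
deck (array([586.44336, 211.12454], dtype=float32), [np.float32(53.596085), np.float32(142.27335)], np.float32(178.08739))
side stone hsv [  8 145 178]
stone (array([ 513.9459 , -198.37117], dtype=float32), [np.float32(58.838886), np.float32(159.00714)], np.float32(169.44347))
deck (array([577.44214, 207.0098 ], dtype=float32), [np.float32(51.876244), np.float32(124.034454)], np.float32(1.8839682))
```

servo_tool(motion=[[85,-43,-15,0,0,0,0],[85,-43,-15,0,0,0,0],[85,-43,-15,0,0,0,0],[85,-43,-15,0,0,0,0],[85,-43,-15,0,0,0,0],[85,-43,-15,0,0,0,0],[85,-43,-15,0,0,0,0],[85,-43,-15,0,0,0,0],[85,-43,-15,0,0,0,0],[85,-43,-15,0,0,0,0]])

```text
time: 1.15
tool_pos: [592.5, 200.1, 226.2]
tcp_rot: [-179.7, -0.2, 153.9]
ft_force: [1.4, 1.1, 0.3]
finger_gap: 84.9
```

servo_tool(motion=[[85,0,0,0,0,0,-0.117],[85,0,0,0,0,0,-0.117],[85,0,0,0,0,0,-0.117],[85,0,0,0,0,0,-0.117],[85,0,0,0,0,0,0],[85,0,0,0,0,0,0]])

```text
time: 1.75
tool_pos: [596.0, 191.5, 222.3]
tcp_rot: [-179.7, -0.6, -179.1]
ft_force: [-0.4, -0.4, 0.4]
finger_gap: 85.1
```

```bash
python3 - <<'E'
from h import *
s=sense();im=snapshot("wrist");np.save("pics/s1.npy",s,allow_pickle=True);cv2.imwrite("pics/w1.png",im)
print(s["time"],s["tool_pos"],s["tcp_rot"],s["ft_force"])
H=cv2.cvtColor(im,cv2.COLOR_BGR2HSV)
print(rect("wrist",(H[...,1]<50)&(H[...,2]>170),62,s))
E
```

```text
1.75 [595.99857947 191.52667371 222.31433939] [-179.71647167   -0.60773491 -179.14053718] [-0.41154054 -0.41352302  0.35105368]
(array([586.30597, 211.70657], dtype=float32), [np.float32(44.683647), np.float32(138.25513)], np.float32(1.0605588))
```

View pics/w1.png

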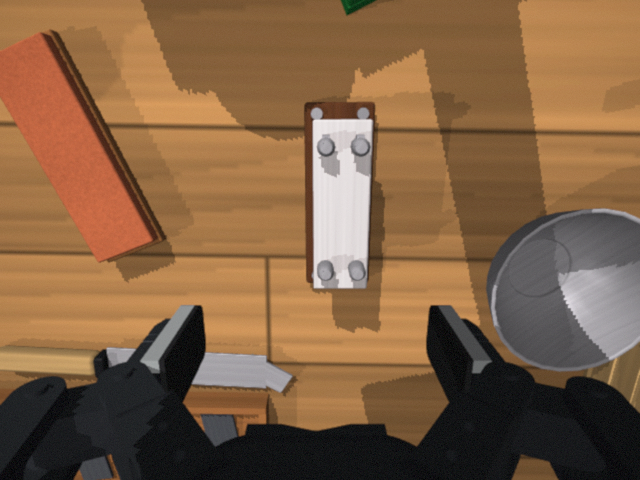

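Wrist view: the deck spans about (313–373, 120–288), with stud tops near (325,146), (361,146), (325,270) and (357,270). I'll cross-check the studs against the deck rectangle.

```bash
python3 - <<'E'
from h import *
s=np.load("pics/s1.npy",allow_pickle=True).item()
P=ray("wrist",[(325,146),(361,146),(325,270),(357,270)],78,s)
print(P[:,:2].round(1),P.mean(0)); d=P[2:].mean(0)-P[:2].mean(0);print(np.hypot(*d[:2]),np.degrees(np.arctan2(d[1],d[0])))
im=cv2.imread("pics/w1.png");c=cv2.resize(im[95:310,290:390],None,fx=5,fy=5)[:,:];cv2.imwrite("pics/c1.png",cv2.resize(im[110:300,295:385],None,fx=3,fy=3,interpolation=2))
# current vs stone target
a=np.radians(s["tcp_rot"][2]);R=np.array([[np.cos(a),np.sin(a)],[np.sin(a),-np.cos(a)]])
print("tool xy to stone above", (np.array([513,-195])-s["tool_pos"][:2])@R)
E
```

```text
[[536.5 197.6]
 [536.1 223.9]
 [633.7 199.8]
 [633.2 225.5]] [584.87081313 211.70595973  78.        ]
97.17266415085444 1.1095523038039532
tool xy to stone above [  88.78710065 -385.23821779]
```

View pics/c1.png

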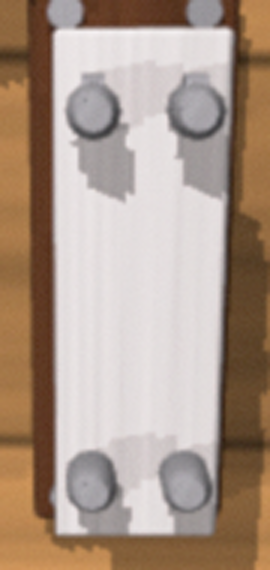

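servo_tool(motion=[[85,11,-46,-1,0,0,0],[85,11,-46,-1,0,0,0],[85,11,-46,-1,0,0,0],[85,11,-46,-1,0,0,0],[85,11,-46,-1,0,0,0],[85,11,-46,-1,0,0,0],[85,11,-46,-1,0,0,0],[85,11,-46,-1,0,0,0],[85,0,0,0,0,0.01,0.1],[85,0,0,0,0,0,0.1]])

```text
time: 2.8
tool_pos: [506.4, -188.8, 233.0]
tcp_rot: [-179.4, -1.0, 167.9]
ft_force: [0.5, 0.5, -0.0]
finger_gap: 84.8
```

servo_tool(motion=[[85,0,0,0,0,0,0],[85,0,0,0,0,0,0]])

```text
time: 3.0
tool_pos: [506.2, -189.4, 233.1]
tcp_rot: [-179.4, -1.0, 167.7]
ft_force: [-0.5, -0.1, 0.4]
finger_gap: 85.0
```

```bash
cat > m.py <<'E'
from h import *
s=sense();im=snapshot("wrist");np.save("pics/s2.npy",s,allow_pickle=True);cv2.imwrite("pics/w2.png",im)
print(s["time"],s["tool_pos"],s["tcp_rot"],s["ft_force"])
H=cv2.cvtColor(im,cv2.COLOR_BGR2HSV)
u,v=proj("wrist",[[513,-195,42]],s)[0].astype(int);c=H[v,u].astype(int);print(u,v,c)
m=(abs(H[...,0].astype(int)-c[0])<5)&(H[...,1]>c[1]-45)&(H[...,2]>c[2]-45)
n,l=cv2.connectedComponents(cv2.morphologyEx(m.astype(np.uint8),2,np.ones((3,3))));
r=rect("wrist",l==l[v,u],42,s);print(r)
a=np.radians(s["tcp_rot"][2]);R=np.array([[np.cos(a),np.sin(a)],[np.sin(a),-np.cos(a)]])
print("tool xy",(r[0]-s["tool_pos"][:2])@R,"dyaw",(r[2]-s["tcp_rot"][2]+90)%180-90)
E
python3 m.py
```

```text
3.0 [ 506.21936491 -189.4343633   233.07475179] [-179.43439106   -0.97865637  167.67971192] [-0.48309837 -0.06369361  0.44234592]
312 221 [  9 167 198]
(array([ 512.3177 , -194.65268], dtype=float32), [np.float32(53.193947), np.float32(160.0163)], np.float32(169.48103))
tool xy [-7.07134438 -3.79690089] dyaw 1.8013214053586069
```

View pics/w2.png

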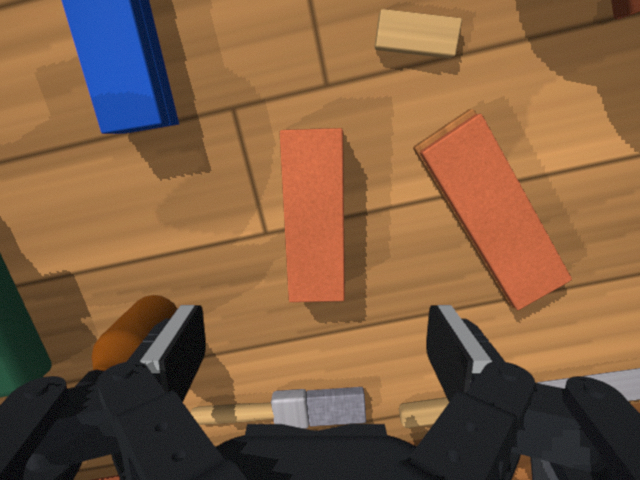

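servo_tool(motion=[[85,-7,-3.8,0,-0.01,-0.017,-0.031],[85,0,0,0,0,0,0],[85,0,0,40,0,0,0],[85,0,0,40,0,0,0],[85,0,0,40,0,0,0],[85,0,0,40,0,0,0],[85,0,0,0,0,0,0],[85,0,0,0,0,0,0]])

```text
time: 3.85
tool_pos: [515.5, -190.4, 72.3]
tcp_rot: [-179.9, 0.2, 170.1]
ft_force: [0.9, -0.2, 0.5]
finger_gap: 85.0
```

```bash
cat > st.py <<'E'
import sys
from h import *
x,y,z,yaw=map(float,sys.argv[1:5])
s=sense();print(s["time"],s["tool_pos"].round(2),s["tcp_rot"].round(2),s["ft_force"].round(1),s["wrist_torque"].round(2),s["finger_gap"])
R=Rn.from_euler("xyz",s["tcp_rot"],degrees=True);T=Rn.from_euler("xyz",[180,0,yaw],degrees=True)
print("tool shift",R.inv().apply(np.array([x,y,z])-s["tool_pos"]).round(2),"rotvec",(R.inv()*T).as_rotvec().round(4))
E
python3 st.py 512.3 -194.7 7 169.5
```

```text
3.85 [ 515.46 -190.4    72.3 ] [-179.92    0.25  170.14] [ 0.9 -0.2  0.5] [-0.05 -0.02  0.04] 84.98637835403355
tool shift [ 2.66 -4.68 65.29] rotvec [-0.0014  0.0043  0.0111]
```

servo_tool(motion=[[85,2.7,-4.5,0,-0.001,0.004,0.011],[85,0,0,0,0,0,0],[85,0,0,25,0,0,0],[85,0,0,20,0,0,0],[85,0,0,0,0,0,0]])

```text
time: 4.35
tool_pos: [519.7, -198.4, 38.7]
tcp_rot: [-179.7, 1.0, 169.5]
ft_force: [-1.4, 0.7, -0.2]
finger_gap: 84.9
```

```bash
python3 st.py 512.3 -194.7 7 169.5
```

```text
4.35 [ 519.66 -198.41   38.67] [-179.69    0.97  169.47] [-1.4  0.7 -0.2] [0.03 0.04 0.03] 84.90333998670644
tool shift [ 8.45  2.47 31.52] rotvec [-0.0053  0.017  -0.0007]
```

servo_tool(motion=[[85,8,2.3,0,-0.005,0.017,0],[85,0,0,0,0,0,0],[85,0,0,0,0,0,0]])

```text
time: 4.65
tool_pos: [514.4, -195.9, 43.8]
tcp_rot: [-179.9, 0.3, 169.4]
ft_force: [0.4, -0.1, -0.7]
finger_gap: 85.3
```

```bash
python3 st.py 512.3 -194.7 7 169.5
```

```text
4.65 [ 514.38 -195.95   43.79] [-179.91    0.26  169.44] [ 0.4 -0.1 -0.7] [ 0.01 -0.04  0.  ] 85.25628938825126
tool shift [ 2.44  0.9  36.78] rotvec [-0.0016  0.0046 -0.001 ]
```

servo_tool(motion=[[85,1,0.5,7,0,0.002,0],[85,1,0.3,7,0,0.002,0],[85,0.3,0,7,0,0,0],[85,0,0,6,0,0,0],[85,0,0,0,0,0,0]])

```text
time: 5.15
tool_pos: [513.0, -195.1, 16.0]
tcp_rot: [-179.9, 0.1, 169.4]
ft_force: [-0.1, 0.6, -0.2]
finger_gap: 85.3
```

```bash
python3 st.py 512.3 -194.7 7 169.5
```

```text
5.15 [ 513.04 -195.08   15.98] [-1.7987e+02  1.5000e-01  1.6945e+02] [-0.1  0.6 -0.2] [-0.03  0.02  0.04] 85.28163023582968
tool shift [0.82 0.25 8.98] rotvec [-0.0023  0.0026 -0.0009]
```

Small steps track well. I'll go the rest of the way down and close the gripper.

servo_tool(motion=[[85,0.5,0.2,4,-0.002,0.002,0],[85,0.3,0,4,0,0,0],[85,0,0,0,0,0,0],[48,0,0,0,0,0,0],[48,0,0,0,0,0,0],[48,0,0,0,0,0,0],[48,0,0,0,0,0,0],[48,0,0,0,0,0,0]], force=80)

```text
time: 5.95
tool_pos: [512.2, -194.6, 7.1]
tcp_rot: [180.0, -0.0, 169.4]
ft_force: [0.6, -0.1, -1.0]
finger_gap: 53.4
```

```bash
python3 st.py 512.3 -194.7 7 169.5
```

```text
5.95 [ 512.18 -194.62    7.08] [179.99  -0.   169.45] [ 0.6 -0.1 -1. ] [ 0.07 -0.04  0.02] 53.400610125700815
tool shift [-0.14 -0.06  0.08] rotvec [ 0.0001 -0.0001 -0.0009]
```

servo_tool(motion=[[48,0,0,-5,0,0,0],[48,0,0,-10,0,0,0],[48,0,0,-20,0,0,0],[48,0,0,-25,0,0,0],[48,0,0,-25,0,0,0],[48,0,0,-25,0,0,0],[48,0,0,-20,0,0,0],[48,0,0,-10,0,0,0],[48,0,0,-3,0,0,0]])

```text
time: 6.85
tool_pos: [508.7, -193.0, 155.9]
tcp_rot: [179.9, -0.4, 169.4]
ft_force: [0.4, -0.1, -4.9]
finger_gap: 53.0
```

servo_tool(motion=[[48,0,10,0,0,0,0],[48,0,25,0,0,0,0],[48,0,40,0,0,0,0],[48,0,40,0,0,0,0],[48,0,40,0,0,0,0],[48,0,40,0,0,0,0],[48,0,40,0,0,0,0],[48,0,40,0,0,0,0],[48,0,25,0,0,0,0],[48,0,10,0,0,0,0]])

```text
time: 7.85
tool_pos: [558.6, 127.9, 142.3]
tcp_rot: [180.0, -1.6, 169.2]
ft_force: [-0.7, -0.7, -5.1]
finger_gap: 53.0
```

```bash
python3 st.py 586.2 211.7 120 181.1
```

```text
7.85 [558.6  127.91 142.26] [179.95  -1.59 169.19] [-0.7 -0.7 -5.1] [-0.07 -0.03 -0.04] 53.00696658051956
tool shift [-12.01  87.46  22.01] rotvec [ 0.0037 -0.0276 -0.2079]
```

servo_tool(motion=[[48,-3,20,0,0,-0.014,0],[48,-3,20,0,0,-0.014,0],[48,-3,20,0,0,0,0],[48,-2,15,0,0,0,0],[48,-1,7,0,0,0,-0.05],[48,0,0,0,0,0,-0.06],[48,0,0,0,0,0,-0.06],[48,0,0,0,0,0,-0.03],[48,0,0,0,0,0,0],[48,0,0,0,0,0,0]])

```text
time: 8.85
tool_pos: [578.7, 210.0, 129.0]
tcp_rot: [-179.7, -1.1, -178.9]
ft_force: [-0.2, 0.0, -4.6]
finger_gap: 53.1
```

```bash
python3 st.py 586.2 211.7 120 181.1; python3 - <<'E'
from h import *
cv2.imwrite("pics/w3.png",snapshot("wrist"))
E
```

```text
8.85 [578.65 210.01 129.02] [-179.72   -1.11 -178.89] [-0.2  0.  -4.6] [-0.01  0.01 -0.02] 53.05115769779016
tool shift [-7.75  1.59  8.87] rotvec [-0.005  -0.0193  0.0002]
```

View pics/w3.png

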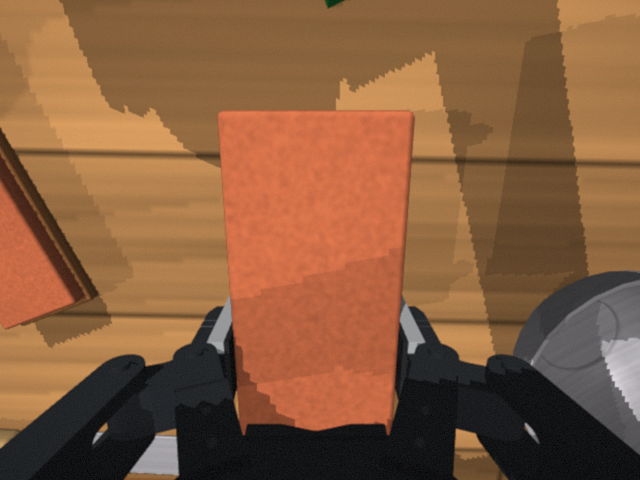

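servo_tool(motion=[[48,-4,0.8,-2,-0.005,-0.019,0],[48,-3,0.5,0,0,0,0],[48,0,0,7,0,0,0],[48,0,0,7,0,0,0],[48,0,0,7,0,0,0],[48,0,0,7,0,0,0],[48,0,0,0,0,0,0]])

```text
time: 9.6
tool_pos: [585.8, 211.0, 99.7]
tcp_rot: [180.0, 0.0, -179.0]
ft_force: [-0.2, 0.3, -4.1]
finger_gap: 53.0
```

```bash
python3 st.py 586.2 211.7 88 181.1
```

```text
9.6 [585.78 211.03  99.68] [ 1.8000e+02  1.0000e-02 -1.7902e+02] [-0.2  0.3 -4.1] [ 0.03 -0.02  0.04] 52.950818955716784
tool shift [-0.43  0.67 11.68] rotvec [ 0.      0.0001 -0.0021]
```

servo_tool(motion=[[48,-0.4,0.6,4,0,0,-0.002],[48,0,0,4,0,0,0],[48,0,0,3,0,0,0],[48,0,0,0,0,0,0],[48,0,0,0,0,0,0]])

```text
time: 10.1
tool_pos: [586.1, 211.7, 87.5]
tcp_rot: [-180.0, -0.0, -178.9]
ft_force: [-0.1, -0.5, -4.5]
finger_gap: 53.0
```

```bash
python3 st.py 586.2 211.7 77 181.1; python3 - <<'E'
from h import *
im=snapshot("side");cv2.imwrite("pics/sd1.png",cv2.resize(im[100:250,200:370],None,fx=4,fy=4,interpolation=2))
E
```

```text
10.1 [586.08 211.75  87.45] [-1.8000e+02 -2.0000e-02 -1.7889e+02] [-0.1 -0.5 -4.5] [ 0.02 -0.02  0.03] 52.99287600958769
tool shift [-0.12 -0.05 10.45] rotvec [-0.0001 -0.0004  0.0002]
```

View pics/sd1.png

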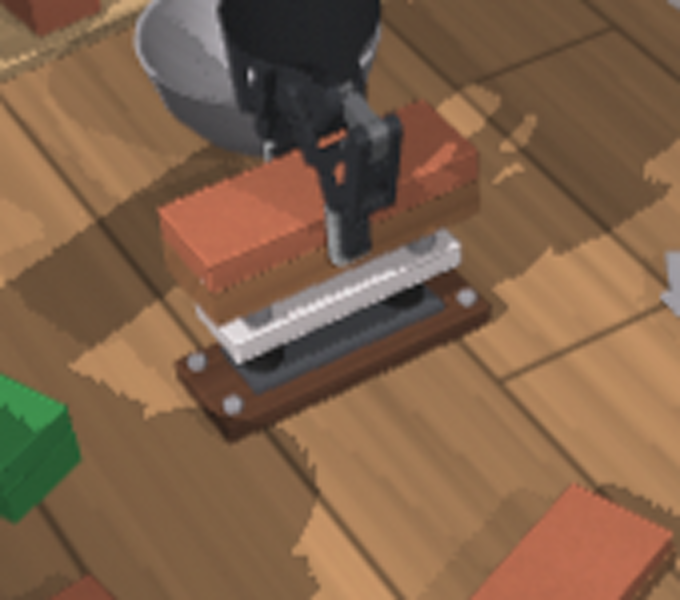

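The stone hovers level over the studs, in line with the deck. I'll lower it until it makes contact.

servo_tool(motion=[[48,0,0,2.5,0,0,0],[48,0,0,2.5,0,0,0],[48,0,0,2,0,0,0],[48,0,0,0,0,0,0]])

```text
time: 10.55
tool_pos: [586.6, 211.9, 80.6]
tcp_rot: [180.0, 0.0, -178.9]
ft_force: [0.3, 0.3, -4.8]
finger_gap: 53.0
```

servo_tool(motion=[[48,0,0,2,0,0,0],[48,0,0,2,0,0,0],[48,0,0,0,0,0,0]])

```text
time: 10.85
tool_pos: [586.5, 211.9, 76.7]
tcp_rot: [180.0, 0.0, -178.9]
ft_force: [-2.2, -0.6, -0.1]
finger_gap: 52.9
```

```bash
python3 st.py 586.2 211.7 77 181.1
```

```text
10.85 [586.5  211.89  76.74] [ 1.7998e+02  4.0000e-02 -1.7889e+02] [-2.2 -0.6 -0.1] [-0.04  0.48 -0.05] 52.92766666107375
tool shift [ 0.3  -0.18 -0.26] rotvec [0.0003 0.0007 0.0001]
```

servo_tool(motion=[[48,0.3,-0.1,1.5,0,0,0],[48,0,0,1.5,0,0,0],[48,0,0,0,0,0,0]])

```text
time: 11.15
tool_pos: [586.5, 211.9, 74.8]
tcp_rot: [180.0, 0.1, -178.9]
ft_force: [-2.4, -1.0, 1.6]
finger_gap: 53.1
```

servo_tool(motion=[[48,0,0,1.5,0,0,0],[48,0,0,1.5,0,0,0],[48,0,0,0,0,0,0]])

```text
time: 11.45
tool_pos: [586.6, 211.9, 72.7]
tcp_rot: [180.0, 0.1, -178.9]
ft_force: [-4.3, -1.4, 3.5]
finger_gap: 53.1
```

servo_tool(motion=[[48,0,0,1.5,0,0,0],[48,0,0,1.5,0,0,0],[48,0,0,0,0,0,0]])

```text
time: 11.75
tool_pos: [586.8, 211.9, 70.6]
tcp_rot: [180.0, 0.1, -178.9]
ft_force: [-5.0, -1.2, 6.8]
finger_gap: 53.1
```

```bash
python3 st.py 586.2 211.7 77 181.1
```

```text
11.75 [586.77 211.9   70.57] [ 1.7997e+02  1.1000e-01 -1.7889e+02] [-5.  -1.2  6.8] [-0.3   1.22 -0.03] 53.128148286137694
tool shift [ 0.56 -0.18 -6.43] rotvec [0.0005 0.0019 0.0002]
```

servo_tool(motion=[[48,0.7,-0.2,1,0,0.002,0],[48,0.4,-0.1,1,0,0,0],[48,0,0,0,0,0,0]])

```text
time: 12.05
tool_pos: [586.8, 212.0, 70.5]
tcp_rot: [179.9, 0.1, -178.9]
ft_force: [-5.6, -2.7, 6.9]
finger_gap: 53.2
```

servo_tool(motion=[[48,0,0,1.5,0,0,0],[48,0,0,1.5,0,0,0],[48,0,0,0,0,0,0]])

```text
time: 12.35
tool_pos: [586.9, 211.9, 69.2]
tcp_rot: [179.9, 0.1, -178.9]
ft_force: [-6.4, -2.0, 8.1]
finger_gap: 53.1
```

```bash
python3 st.py 586.2 211.7 77 181.1
```

```text
12.35 [586.89 211.93  69.16] [ 1.7994e+02  1.4000e-01 -1.7889e+02] [-6.4 -2.   8.1] [-0.4   1.52  0.01] 53.09229967924289
tool shift [ 0.68 -0.21 -7.85] rotvec [0.0011 0.0024 0.0003]
```

servo_tool(motion=[[48,1.5,-0.4,2,0,0.002,0],[48,1.5,-0.4,2,0,0,0]])

```text
time: 12.55
tool_pos: [586.5, 211.9, 68.0]
tcp_rot: [179.8, 0.4, -178.9]
ft_force: [-0.8, -0.2, 9.8]
finger_gap: 53.3
```

servo_tool(motion=[[48,1,-0.2,2,0,0.002,0],[48,1,-0.2,2,0,0,0]])

```text
time: 12.75
tool_pos: [586.7, 211.9, 66.9]
tcp_rot: [179.8, 0.5, -178.9]
ft_force: [-5.4, -1.8, 11.3]
finger_gap: 53.1
```

```bash
python3 st.py 586.2 211.7 77 181.1
```

```text
12.75 [586.67 211.92  66.88] [ 179.78    0.51 -178.89] [-5.4 -1.8 11.3] [-0.35  1.23 -0.01] 53.125982618325985
tool shift [  0.38  -0.18 -10.12] rotvec [0.0039 0.009  0.0002]
```

servo_tool(motion=[[48,0.7,-0.2,2.5,0,0.004,0],[48,0.7,-0.2,2.5,0,0.004,0]])

```text
time: 12.95
tool_pos: [586.9, 211.9, 64.8]
tcp_rot: [179.7, 0.3, -178.9]
ft_force: [-7.6, -1.5, 12.1]
finger_gap: 53.1
```

servo_tool(motion=[[48,0.7,-0.2,2.5,0,0.002,0],[48,0.7,-0.2,2.5,0,0.002,0]])

```text
time: 13.15
tool_pos: [586.9, 211.9, 62.8]
tcp_rot: [179.7, 0.2, -178.9]
ft_force: [-6.8, -2.1, 11.0]
finger_gap: 52.9
```

```bash
python3 st.py 586.2 211.7 77 181.1
```

```text
13.15 [586.9  211.92  62.85] [ 179.69    0.2  -178.89] [-6.8 -2.1 11. ] [-0.45  1.39 -0.03] 52.92605344670388
tool shift [  0.65  -0.13 -14.15] rotvec [0.0054 0.0035 0.0002]
```

servo_tool(motion=[[48,0.7,-0.1,2,0,0.002,0],[48,0.7,-0.1,2,0,0,0]])

```text
time: 13.35
tool_pos: [586.9, 211.9, 61.2]
tcp_rot: [179.7, 0.3, -178.9]
ft_force: [-4.7, -1.3, 9.6]
finger_gap: 53.1
```

servo_tool(motion=[[48,0.7,-0.1,2,0,0,0],[48,0.7,-0.1,2,0,0,0]])

```text
time: 13.55
tool_pos: [586.9, 212.0, 59.7]
tcp_rot: [179.7, 0.4, -178.9]
ft_force: [-6.4, -2.4, 11.9]
finger_gap: 53.1
```

```bash
python3 st.py 586.2 211.7 77 181.1; python3 - <<'E'
from h import *
im=snapshot("side");cv2.imwrite("pics/sd2.png",cv2.resize(im[100:250,200:370],None,fx=4,fy=4,interpolation=2))
E
```

```text
13.55 [586.94 211.96  59.67] [ 179.66    0.44 -178.89] [-6.4 -2.4 11.9] [-0.76  1.51 -0.14] 53.076828964167134
tool shift [  0.61  -0.14 -17.33] rotvec [0.006  0.0077 0.0002]
```

View pics/sd2.png

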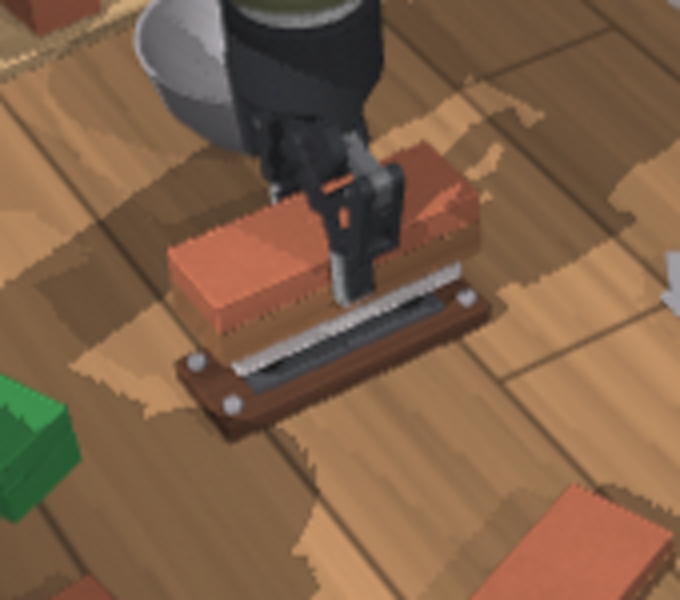

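Side view: the stone is almost down on the deck. I'll push a bit further, checking that force against travel follows the springs.

servo_tool(motion=[[48,0.7,-0.2,2.5,0,0.003,0],[48,0.7,-0.2,2.5,0,0.003,0]])

```text
time: 13.8
tool_pos: [586.9, 212.0, 57.7]
tcp_rot: [179.6, 0.3, -178.9]
ft_force: [-8.1, -1.9, 12.3]
finger_gap: 52.9
```

servo_tool(motion=[[48,0.7,-0.2,2.5,0,0.003,0],[48,0.7,-0.2,2.5,0,0.003,0]])

```text
time: 14.0
tool_pos: [586.9, 212.0, 56.3]
tcp_rot: [179.6, 0.1, -178.9]
ft_force: [-9.6, -1.9, 15.3]
finger_gap: 53.0
```

```bash
python3 st.py 586.2 211.7 77 181.1
```

```text
14.0 [586.86 211.96  56.31] [ 1.7962e+02  9.0000e-02 -1.7887e+02] [-9.6 -1.9 15.3] [-0.88  1.59 -0.2 ] 53.03153458068168
tool shift [  0.64  -0.1  -20.69] rotvec [0.0067 0.0015 0.0005]
```

servo_tool(motion=[[48,0.5,-0.2,2.5,0.003,-0.012,0],[48,0.5,-0.2,2.5,0.003,-0.012,0]])

```text
time: 14.2
tool_pos: [587.7, 212.0, 55.3]
tcp_rot: [179.9, 1.7, -178.9]
ft_force: [-10.3, -3.3, 17.3]
finger_gap: 52.9
```

servo_tool(motion=[[48,0,0,2,0.002,0.012,0],[48,0,0,2,0.002,0.014,0]])

```text
time: 14.4
tool_pos: [587.2, 212.0, 54.7]
tcp_rot: [-179.8, 0.2, -178.9]
ft_force: [-13.9, -4.7, 17.5]
finger_gap: 53.0
```

```bash
python3 st.py 586.2 211.7 77 181.1
```

```text
14.4 [587.21 211.98  54.73] [-1.7982e+02  1.7000e-01 -1.7890e+02] [-13.9  -4.7  17.5] [-0.17  1.58 -0.01] 53.00658910568539
tool shift [  0.95  -0.33 -22.27] rotvec [-0.0031  0.0029 -0.    ]
```

servo_tool(motion=[[48,1,-0.3,-3,0,0,0],[48,0.5,0,-3,0,0,0],[48,0,0,-2.5,0,0,0],[48,0,0,-1,0,0,0],[48,0,0,0,0,0,0]])

```text
time: 14.9
tool_pos: [587.2, 212.0, 67.6]
tcp_rot: [-179.9, 0.4, -178.9]
ft_force: [-3.5, -1.3, 0.1]
finger_gap: 53.2
```

```bash
python3 st.py 586.2 211.7 68 181.1; python3 - <<'E'
from h import *
im=snapshot("side");cv2.imwrite("pics/sd3.png",cv2.resize(im[120:230,225:345],None,fx=6,fy=6,interpolation=2)[:600])
E
```

```text
14.9 [587.21 211.99  67.62] [-179.87    0.37 -178.9 ] [-3.5 -1.3  0.1] [ 0.03  0.27 -0.01] 53.20668438918125
tool shift [ 1.01 -0.27 -0.39] rotvec [-0.0023  0.0064 -0.0001]
```

View pics/sd3.png

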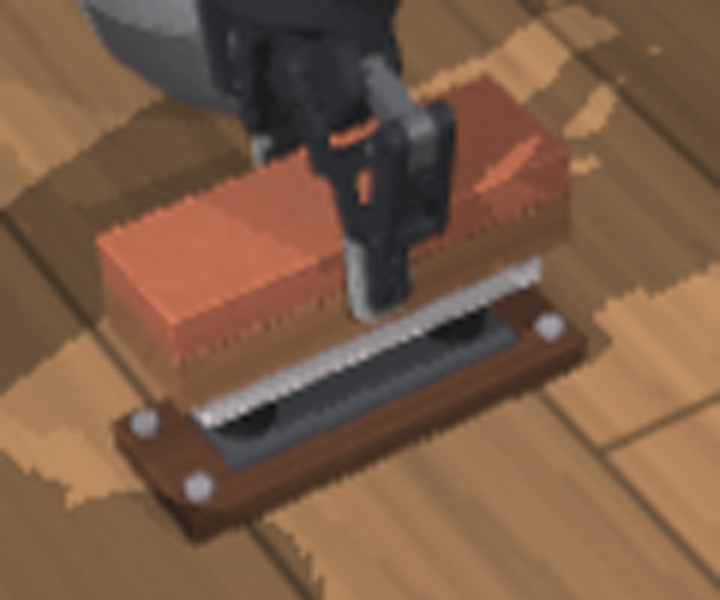

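Side view: the stone's lower edge runs parallel to and against the deck. Now I'll let go, lift clear and check each end.

servo_tool(motion=[[85,0,0,0,0,0,0],[85,0,0,0,0,0,0],[85,0,0,0,0,0,0],[85,0,0,0,0,0,0],[85,0,0,0,0,0,0],[85,0,0,-10,0,0,0],[85,0,0,-20,0,0,0],[85,0,0,-25,0,0,0],[85,0,0,-25,0,0,0],[85,0,0,-5,0,0,0]])

```text
time: 15.95
tool_pos: [587.4, 212.3, 156.3]
tcp_rot: [-179.9, 0.5, -178.9]
ft_force: [0.6, 0.1, 0.5]
finger_gap: 84.8
```

servo_tool(motion=[[85,-20,0,-20,0,0,0],[85,-20,0,-25,0,0,0],[85,-20,0,-25,0,0,0],[85,0,0,-10,0,0,0],[85,0,0,0,0,0,0],[85,0,0,0,0,0,0]])

```text
time: 16.55
tool_pos: [646.1, 213.5, 236.2]
tcp_rot: [-179.9, 0.3, -178.9]
ft_force: [-0.3, 0.2, -0.2]
finger_gap: 84.7
```

```bash
python3 st.py 586.2 211.7 68 181.1; python3 - <<'E'
from h import *
s=sense();np.save("pics/s4.npy",s,allow_pickle=True)
im=snapshot("side");cv2.imwrite("pics/side4.png",im)
w=snapshot("wrist");cv2.imwrite("pics/w4.png",w);t=snapshot("top");cv2.imwrite("pics/t4.png",t)
# predicted outline of home stone, and 7 mm up, in side view
a=np.radians(1.1);R=np.array([[np.cos(a),-np.sin(a)],[np.sin(a),np.cos(a)]])
for z in(62,104):
  for p in((-80,-27),(80,-27),(-80,27),(80,27)):
    q=np.r_[R@p+[586.5,211.8],z];print(p,z,proj("side",q)[0].round(1),proj("side",q+[0,0,7.5])[0].round(1))
cv2.imwrite("pics/sd4.png",cv2.resize(im[130:220,230:340],None,fx=6,fy=6,interpolation=2))
E
```

```text
16.55 [646.07 213.51 236.2 ] [-179.86    0.27 -178.88] [-0.3  0.2 -0.2] [ 0.03  0.01 -0.  ] 84.65443062113383
tool shift [ 60.67  -0.21 167.92] rotvec [-0.0025  0.0046  0.0004]
(-80, -27) 62 [253.6 189.2] [253.2 186.5]
(80, -27) 62 [318.4 160.2] [318.4 157.5]
(-80, 27) 62 [241.2 174.5] [240.8 171.8]
(80, 27) 62 [304.9 147.1] [304.8 144.4]
(-80, -27) 104 [251.2 173.8] [250.8 170.9]
(80, -27) 104 [318.3 144.7] [318.3 141.8]
(-80, 27) 104 [238.5 159. ] [238.  156.2]
(80, 27) 104 [304.3 131.6] [304.2 128.7]
```

View pics/sd4.png

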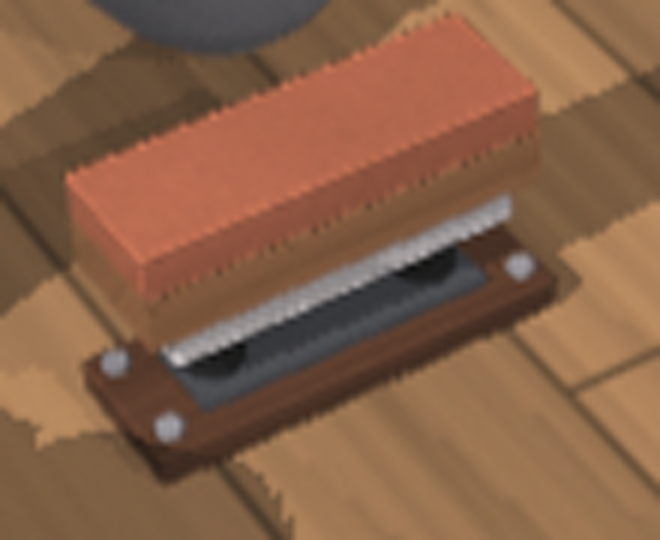

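The top corners match the home prediction to about 1 px, and one pixel is roughly 2.5 mm. That is too coarse to judge the last millimetre, so I'll feel each end with shut fingers and press gently there.

servo_tool(motion=[[0,10,-1.5,5,0,0.004,0],[0,0,0,20,0,0,0],[0,0,0,25,0,0,0],[0,0,0,25,0,0,0],[0,0,0,20,0,0,0],[0,0,0,8,0,0,0],[0,0,0,0,0,0,0],[0,0,0,0,0,0,0],[0,0,0,0,0,0,0]])

```text
time: 17.6
tool_pos: [629.0, 211.4, 124.3]
tcp_rot: [-179.7, -0.5, -178.8]
ft_force: [0.1, 0.5, -0.7]
finger_gap: 0.3
```

```bash
python3 st.py 636 212.7 105 181.1
```

```text
17.6 [629.   211.38 124.27] [-179.75   -0.49 -178.77] [ 0.1  0.5 -0.7] [ 0.01  0.02 -0.03] 0.3368021249930916
tool shift [-7.19  1.26 19.2 ] rotvec [-0.0044 -0.0086  0.0023]
```

servo_tool(motion=[[0,-4,0.7,4,-0.004,-0.008,0],[0,-3,0.5,4,0,0,0],[0,0,0,4,0,0,0],[0,0,0,4,0,0,0]])

```text
time: 18.0
tool_pos: [639.4, 213.5, 111.7]
tcp_rot: [179.9, 0.4, -178.8]
ft_force: [-0.3, 0.5, 0.4]
finger_gap: 0.2
```

servo_tool(motion=[[0,0,0,2.5,0,0,0],[0,0,0,2,0,0,0]])

```text
time: 18.2
tool_pos: [639.2, 213.4, 106.2]
tcp_rot: [179.9, 0.4, -178.8]
ft_force: [0.7, 0.1, -0.1]
finger_gap: 0.4
```

servo_tool(motion=[[0,0,0,2.5,0,0,0],[0,0,0,2.5,0,0,0]])

```text
time: 18.4
tool_pos: [639.2, 213.4, 100.9]
tcp_rot: [179.9, 0.4, -178.8]
ft_force: [-1.8, -0.3, 3.1]
finger_gap: -0.0
```

servo_tool(motion=[[0,0,0,2.5,0,0,0],[0,0,0,2.5,0,0,0]])

```text
time: 18.6
tool_pos: [639.3, 213.4, 97.0]
tcp_rot: [179.9, 0.4, -178.8]
ft_force: [-5.3, -2.1, 8.5]
finger_gap: -0.2
```

servo_tool(motion=[[0,0,0,2.5,0,0,0],[0,0,0,2.5,0,0,0]])

```text
time: 18.8
tool_pos: [639.3, 213.4, 94.3]
tcp_rot: [179.9, 0.4, -178.8]
ft_force: [-6.9, -1.7, 11.6]
finger_gap: 0.3
```

servo_tool(motion=[[0,0,0,2.5,0,0,0],[0,0,0,2.5,0,0,0]])

```text
time: 19.0
tool_pos: [639.3, 213.4, 92.6]
tcp_rot: [179.9, 0.4, -178.8]
ft_force: [-8.8, -1.8, 14.0]
finger_gap: 0.1
```

The +x end reads home: the measured tip height of 92.6 mm equals the predicted 92.6 mm. Next is the −x end.

servo_tool(motion=[[0,0,0,-6,0,0,0],[0,0,0,-10,0,0,0],[0,0,0,-15,0,0,0],[0,0,0,-5,0,0,0],[0,20,0,0,0,0,0],[0,25,0,0,0,0,0],[0,25,-1,0,0,0,0],[0,20,-1,0,0,0,0],[0,6,0,0,0,0,0],[0,0,0,0,0,0,0]])

```text
time: 20.0
tool_pos: [542.1, 209.5, 133.2]
tcp_rot: [179.9, 0.8, -178.8]
ft_force: [-0.3, 0.2, -0.1]
finger_gap: 0.3
```

```bash
python3 st.py 536 210.8 105 181.1
```

```text
20.0 [542.11 209.49 133.19] [ 179.85    0.75 -178.78] [-0.3  0.2 -0.1] [-0.01  0.06  0.02] 0.2811276925280612
tool shift [ 6.45  1.36 28.11] rotvec [0.0026 0.0131 0.0021]
```

servo_tool(motion=[[0,3,0.7,4,0,0.01,0],[0,2,0.5,5,0,0,0],[0,0,0,5,0,0,0],[0,0,0,5,0,0,0],[0,0,0,3,0,0,0]])

```text
time: 20.5
tool_pos: [539.6, 210.8, 109.6]
tcp_rot: [179.8, 0.2, -178.8]
ft_force: [-0.4, 0.3, 0.1]
finger_gap: -0.3
```

servo_tool(motion=[[0,0,0,2.5,0,0,0],[0,0,0,2,0,0,0]])

```text
time: 20.7
tool_pos: [539.5, 210.6, 103.9]
tcp_rot: [179.9, 0.2, -178.8]
ft_force: [-0.2, 0.4, -0.5]
finger_gap: -0.0
```

servo_tool(motion=[[0,0,0,2.5,0,0,0],[0,0,0,2.5,0,0,0]])

```text
time: 20.9
tool_pos: [539.6, 210.6, 99.1]
tcp_rot: [179.9, 0.2, -178.8]
ft_force: [-2.9, -1.2, 5.7]
finger_gap: -0.2
```

servo_tool(motion=[[0,0,0,2.5,0,0,0],[0,0,0,2.5,0,0,0]])

```text
time: 21.1
tool_pos: [539.7, 210.7, 95.5]
tcp_rot: [179.9, 0.2, -178.8]
ft_force: [-6.1, -2.0, 11.0]
finger_gap: -0.1
```

servo_tool(motion=[[0,0,0,2.7,0,0,0],[0,0,0,2.7,0,0,0]])

```text
time: 21.3
tool_pos: [539.7, 210.7, 92.6]
tcp_rot: [179.9, 0.2, -178.8]
ft_force: [-8.2, -2.3, 14.1]
finger_gap: 0.1
```

servo_tool(motion=[[0,0,0,3,0,0,0],[0,0,0,3,0,0,0]])

```text
time: 21.5
tool_pos: [539.7, 210.7, 90.0]
tcp_rot: [179.9, 0.2, -178.8]
ft_force: [-9.7, -3.5, 17.8]
finger_gap: -0.1
```

servo_tool(motion=[[0,0,0,-2,0,0,0],[0,0,0,-4,0,0,0],[0,0,0,-10,0,0,0],[0,0,0,-20,0,0,0],[0,0,0,-25,0,0,0],[0,0,0,-25,0,0,0],[0,0,0,-20,0,0,0],[0,0,0,-5,0,0,0],[0,0,0,0,0,0,0],[0,0,0,0,0,0,0]])

```text
time: 22.5
tool_pos: [539.5, 210.5, 208.4]
tcp_rot: [179.9, 0.3, -178.8]
ft_force: [-0.6, -0.1, -0.0]
finger_gap: 0.1
```

```bash
python3 st.py 536 210.8 105 181.1; python3 - <<'E'
from h import *
a=cv2.imread("pics/side4.png");im=snapshot("side");t=snapshot("top")
d=cv2.absdiff(cv2.imread("pics/top0.png"),t).max(2)
for n,b in(("flat",(315,200,376,300)),("dresser",(268,322,288,350)),("wedge",(347,325,388,352)),("knife",(255,127,410,160)),("basin",(84,152,162,228)),("oil",(510,215,556,250)),("brush",(420,148,525,182))):
    x0,y0,x1,y1=b;print(n,(d[y0:y1,x0:x1]>40).mean().round(3))
cv2.imwrite("pics/fin.png",np.hstack([cv2.resize(im[130:220,230:340],None,fx=4,fy=4,interpolation=2),cv2.resize(t[170:290,180:280],(300,360),interpolation=2)]))
E
```

```text
22.5 [539.54 210.55 208.43] [ 179.85    0.34 -178.79] [-0.6 -0.1 -0. ] [-0.01 -0.    0.04] 0.1280647274152556
tool shift [4.1500e+00 7.0000e-02 1.0341e+02] rotvec [0.0025 0.006  0.002 ]
flat 0.0
dresser 0.0
wedge 0.0
knife 0.0
basin 0.912
oil 0.0
brush 0.0
```

View pics/fin.png

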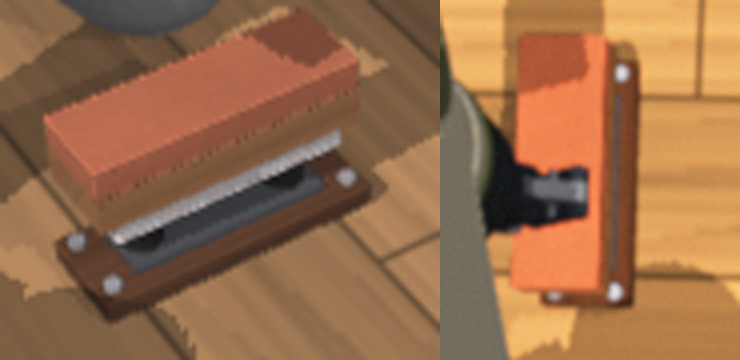

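Both ends read 92.6 mm at 14 N, so the stone is level and home. The basin difference comes from the arm blocking the top view, so I'll check it in the side view and then hand in.

```bash
python3 - <<'E'
from h import *
d=cv2.absdiff(cv2.imread("pics/side0.png"),snapshot("side")).max(2)
print("basin rim right part",(d[95:135,235:297]>40).mean())
print(hand_in())
E
```

```text
basin rim right part 0.24717741935483872
the job is handed in; nothing more can be done
None
```

The stone is on the stand, abrasive side up and over all four studs, and I've let go of it. I handed the job in at about 22.6 s, with the gripper well clear above the stone.

- **Seating:** I pressed it down by hand-hold, released it, then pressed each end from above with the fingers shut. At 14 N both ends stood at 92.6 mm, which matches the height expected for a stone fully home on the sprung deck.
- **Force:** The most I pushed was about 18 N plus the stone's weight. By the spring rate that sank the deck about 14 mm of its 24 mm, so it never reached the stop. A sideways force of up to 14 N built up while I pressed with the stone held, and eased when I let go.
- **Last views:** The side view shows the stone parallel to the deck, with its top corners within about 1 px in height of the home position. They sat up to 3 px off sideways.
- **Other things on the bench:** The flat stone, dresser, wedge, knife, oil and brush were unchanged in the top view.
- **Not confirmed:** I could not check the basin. The arm hid it from above, and the side view differed in 25% of the pixels there. I put that down to the arm and its shadow. The arm's planned path stayed clear of the basin, and I felt no contact.

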